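# Put the large round template back in its cassette

### The job

Put the large round leather-cutting template away: slide it flat through the open front of the plywood cassette into the middle slot, directly above the template already stored there, until the disc is up against the back, its grip pointing straight out of the front. Let go of it, and leave the small template and the stored one where they are.

Things in the scene. Friction and masses are not known exactly. Their poses are not given: they have to be found in the camera images.
- large_template: Flat dark grey metal disc 92 mm across, 5 mm thick; a strip 14 mm wide, 5 mm thick runs out from its rim and carries an upright wooden grip 14 mm wide, 44 mm long, from 5 to 30 mm above the underside. Origin: centre of the disc's underside, z up; strip and grip lie along -x, the grip's middle at x = -125 mm. The larger of the two on the bench; 0.06 to 0.13 kg, balances some 25 mm behind the disc's centre.
- small_template: Flat dark grey metal disc 60 mm across, 5 mm thick; a strip 14 mm wide, 5 mm thick runs out from its rim and carries an upright wooden grip 14 mm wide, 44 mm long, from 5 to 30 mm above the underside. Origin: centre of the disc's underside, z up; strip and grip lie along -x, the grip's middle at x = -125 mm. Lies on the bench too; stays there.
- stored_template: Flat dark grey metal disc 76 mm across, 5 mm thick; a strip 14 mm wide, 5 mm thick runs out from its rim and carries an upright wooden grip 14 mm wide, 44 mm long, from 5 to 30 mm above the underside. Origin: centre of the disc's underside, z up; strip and grip lie along -x, the grip's middle at x = -125 mm. In the lowest slot, grip out, its top 15 mm below the middle ledges; stays.
- middle_slot (a point): Middle slot of the fixed plywood cassette (110 deep, 132 wide, 155 mm high; height varies): where the large disc's origin lies when home. Its +x leads in, the open front is at x = -56, back bars at 46 mm; y across, walls at -58 and 58 mm; z up. The disc rests at z = 0 on a 54 mm broad ledge along either wall; 33 mm clear above. Other slots' ledge tops: z = -45 and 45 mm.

How it is judged:
By the outcome, as a careful person would: the job done as asked, in the order asked, and still so for the second after the job is handed in, with the robot touching nothing.
It also fails if it takes over 48 s, if anything falls off the work surface, if the arm or the gripper's body presses on something with over 40 N, if the wrist force passes 120 N, or if a joint passes its speed limit or range.

### The arm

A 6-joint arm with a two-finger parallel gripper is mounted at the origin on a cart in front of the work surface, level with it; the furniture and walls round the work are solid. World frame = base frame: x ahead of the robot, y to its left, z up, the work surface at z = 0. Lengths are in mm, angles in degrees, forces in N, time in s.
With the tool pointing down it reaches from about 350 to 850 mm from the base axis. Payload 8.1 kg.
Tool frame: the origin (TCP) lies at the very end of the fingers, on their centre line; the grasp point (between the pads) lies 19 mm behind it; z points along the fingers, y is the line along which they close (so a half turn about z gives the same grasp; the last joint's range is limited). The gripper opens to 85 mm and grips with 20 to 120 N. Pads are 22 mm wide; open, the fingers measure 114 mm over their backs; the gripper's body (76 mm by 85 mm) begins 54 mm behind the grasp point. The pads swing forward as they close: fully open they stand 13 mm farther back than shut.
Start: joints at [67.357, 7.471, 85.268, -0, 87.261, -4.893], TCP at [182.899, 571.448, 205.192] pointing down, gripper open.
Joint ranges: [-169.43, 169.43], [-51.17, 129.36], [1.28, 143.12], [-76.62, 256.62], [0, 156.53], [-152.29, 152.29]. Speed limits (degrees/s): [136.94, 136.94, 159.86, 180, 180, 180].

### API

Orientations are given as [roll, pitch, yaw] about the fixed x, y, z axes, in that order (R = Rz(yaw) Ry(pitch) Rx(roll)).
In Python, from bench import r gives the robot as it stands.
- The arm moves only by the shell command python3 -m jog 'ROWS' [FORCE]. ROWS is JSON, a list of rows, each a list of 7 numbers: the turn, a rotation vector about the tool's x, y, z in degrees, then the shift along the tool's x, y, z in mm, then the closure, from -1 (fully open) to 1 (shut), so that 0 is half open. A call has 1 to 5 rows; each row shifts and turns the commanded pose from where the row before left it, along the tool's axes as they then stand; what a row does not reach is not made up. A row lasts 1/10 s, in which the tool goes at most 50 mm and 8.59 degrees, less where a joint would pass 70% of its speed; a pose out of reach is approached as far as the arm can. A call is refused whole if a number of a shift passes 50 or a number of a turn 8.59, either way. A call with a gripper value outside its range is refused whole. The fingers move at their own pace and stop on an object; FORCE is the grip in N (left out, the last holds). Time passes only in rows, so rows that do not move let the fingers close. It gives the time, the measured TCP pose, the force, the opening and the grip force at its end, in the units of the state.
- r.sense(): the state, without advancing time (a new reading comes with each control period).
- r.snapshot(name): name is "side" or "top"; returns a dict with "pixels" (480x640x3 uint8, red, green, blue), "fx", "fy", "cx", "cy" (pixels), "world_to_cam" (4x4, takes a point from world to camera coordinates). Camera axes: x right, y up, looking along -z (the intrinsics and any distortion apply to the point x, -y, -z); pixel columns grow to the right and rows downward; lengths in mm; the calibration is good to about 2 mm. A picture is of the moment at which its call begins. There is no depth.
- r.hand_in(): hands the job in; it is judged then, once.
The state is a dict: "time": time; "joint_pos": joint angles; "qd": joint speeds; "joint_efforts": joint torques, N m; "tool_pos": TCP position; "tcp_rot": TCP orientation; "ft_force": force on the tool from outside, world axes, zero at the start; "wrist_torque": the same for the moment, N m; "finger_gap": finger opening in mm; "grip_force": force on a finger pad.
Only numpy, scipy, OpenCV 4.12 (cv2) and the standard library are available. Lean on these libraries where they do the work, as an engineer would, in place of code of your own. Each camera call takes 0.05 s, during which the arm holds its last target. There are 200 camera calls.

## Working session

There is one attempt and no reset: what is moved stays moved. The work goes in short steps, Python scripts to look and compute and a shell command to move; the robot and the scene stay as the last step left them, time stands still between calls to the robot, and variables do not carry over. Pictures are saved under pics/ and viewed, at most 13 in all, crops included, and the job is handed in when it is done.

```bash
mkdir -p pics
python3 - <<'E'
from bench import r
import cv2,pickle
for n in("side","top"):
    s=r.snapshot(n); cv2.imwrite(f"pics/{n}0.png",s["pixels"][:,:,::-1]); pickle.dump(s,open(f"{n}0.pkl","wb"))
    print(n,s["fx"],s["fy"],s["cx"],s["cy"],[k for k in s]);print(s["world_to_cam"])
print(r.sense())
E
```

```text
side 501.3370148686147 501.3370148686147 321.5628630203857 236.41971535076323 ['pixels', 'fx', 'fy', 'cx', 'cy', 'world_to_cam']
[[-9.98920002e-01 -4.21975721e-02 -1.94472067e-02  6.88063640e+02]
 [ 5.48132709e-03 -5.22653104e-01  8.52527822e-01 -1.20814388e+02]
 [-4.61387472e-02  8.51500498e-01  5.22319938e-01 -1.09334899e+03]
 [ 0.00000000e+00  0.00000000e+00  0.00000000e+00  1.00000000e+00]]
top 609.6780068892191 609.6780068892191 314.8979094526656 238.35367712881614 ['pixels', 'fx', 'fy', 'cx', 'cy', 'world_to_cam']
[[-2.06324282e-02 -9.99625869e-01 -1.79562076e-02 -6.57240310e+01]
 [ 9.88612711e-01 -2.30762449e-02  1.48702366e-01 -6.78647311e+02]
 [-1.49061094e-01 -1.46836442e-02  9.88718960e-01 -1.13222536e+03]
 [ 0.00000000e+00  0.00000000e+00  0.00000000e+00  1.00000000e+00]]
{'time': 0.1, 'joint_pos': array([ 6.73561695e+01,  7.51167701e+00,  8.53257810e+01, -2.49098186e-04,
        8.72612698e+01, -4.89237284e+00]), 'qd': array([ 0.01397002,  0.01269435, -0.10786332, -0.11911323, -0.06037688,
        0.02396049]), 'joint_efforts': array([ 1.20103516e-03, -5.70958328e+01, -5.01938331e+01, -1.29084228e-04,
        8.22515110e-03,  7.30035117e-05]), 'tool_pos': array([182.69053505, 570.92333507, 204.21375596]), 'tcp_rot': array([-1.79901611e+02, -8.17203748e-03,  1.62248547e+02]), 'ft_force': array([ 0.8758203 , -0.72579378,  0.70141577]), 'wrist_torque': array([0.02516078, 0.05464219, 0.01739646]), 'grip_force': 0.0, 'finger_gap': 85.51831663581727}
```

View pics/side0.png

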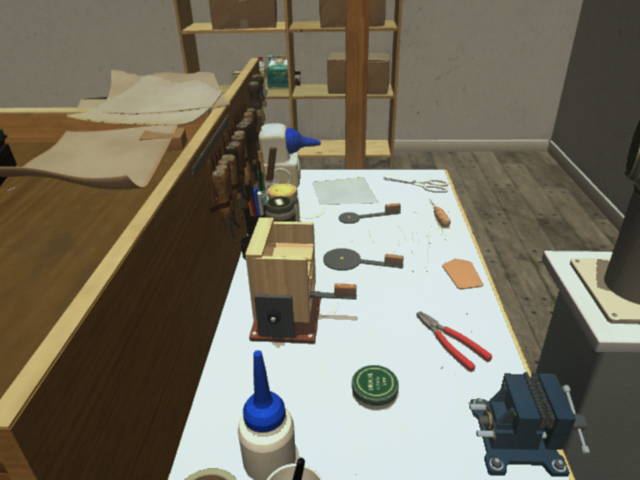

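View pics/top0.png

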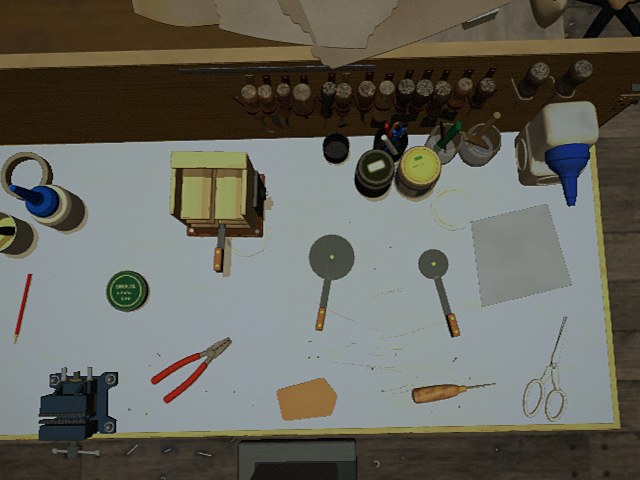

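The side view shows the cassette at about (285,280) px, with the stored template's grip at (343,291). The large template's disc is at (342,259) and the small one's at (350,216). The top view shows the large disc at (331,256) with its grip at (320,319), and the cassette at (215,195) with the stored grip at (219,258).

```bash
cat > h.py <<'E'
import numpy as np,cv2,pickle
def load(n): return pickle.load(open(n,"rb"))
def ray(s,u,v):
    W=np.array(s["world_to_cam"]);R=W[:3,:3];o=-R.T@W[:3,3]
    d=R.T@np.array([(u-s["cx"])/s["fx"],-(v-s["cy"])/s["fy"],-1.]);return o,d/np.linalg.norm(d)
def onz(s,u,v,z):
    o,d=ray(s,u,v);return o+d*(z-o[2])/d[2]
def proj(s,p):
    W=np.array(s["world_to_cam"]);c=W[:3,:3]@np.array(p,float)+W[:3,3]
    return s["cx"]+s["fx"]*c[0]/-c[2], s["cy"]-s["fy"]*c[1]/-c[2]
def tri(s1,p1,s2,p2):
    o,d=ray(s1,*p1);q,e=ray(s2,*p2)
    t=np.linalg.lstsq(np.c_[d,-e],q-o,rcond=None)[0];a,b=o+t[0]*d,q+t[1]*e
    return (a+b)/2,np.linalg.norm(a-b)
E
python3 - <<'E'
from h import *
t=load("top0.pkl");s=load("side0.pkl")
p=t["pixels"];cv2.imwrite("pics/tc.png",cv2.resize(p[140:290,150:300,::-1],(600,600),interpolation=cv2.INTER_CUBIC))
p=s["pixels"];cv2.imwrite("pics/sc.png",cv2.resize(p[210:350,230:410,::-1],(771,600),interpolation=cv2.INTER_CUBIC))
# large template in the top view
im=t["pixels"][225:340,300:365];hsv=cv2.cvtColor(im,cv2.COLOR_RGB2HSV)
g=((hsv[...,2]<140)&(hsv[...,1]<70)).astype(np.uint8)
w=((hsv[...,1]>110)&(hsv[...,0]<20)).astype(np.uint8)
dk=cv2.morphologyEx(g,cv2.MORPH_OPEN,np.ones((15,15),np.uint8))
c=max(cv2.findContours(dk,cv2.RETR_EXTERNAL,cv2.CHAIN_APPROX_NONE)[0],key=cv2.contourArea)
(u,v),ax,_=cv2.fitEllipse(c);print("disc",u+300,v+225,ax,onz(t,u+300,v+225,5))
P=onz(t,u+300,v+225,5)
print("dia",np.linalg.norm(onz(t,u+300-ax[0]/2,v+225,5)-onz(t,u+300+ax[0]/2,v+225,5)))
for row in range(60,115,4):
    x=np.where(g[row])[0];y=np.where(w[row])[0]
    if len(x) or len(y):
        print(row+225,"strip",x.min()+300 if len(x) else 0,x.max()+300 if len(x) else 0,"wood",(y.min()+300,y.max()+300) if len(y) else 0)
for z in(5,30):
    ys,xs=np.where(w[60:]);q=onz(t,xs.mean()+300,ys.mean()+285,z);print("grip",z,q,np.linalg.norm((q-P)[:2]),np.degrees(np.arctan2(*(P-q)[[1,0]])))
E
```

```text
disc 331.20340728759766 256.7617950439453 (44.64894104003906, 44.85744857788086) [ 645.78317907 -111.85878125    5.        ]
dia 89.45564007654258
285 strip 322 329 wood 0
289 strip 322 329 wood 0
293 strip 321 329 wood 0
297 strip 321 328 wood 0
301 strip 320 327 wood 0
305 strip 319 327 wood 0
309 strip 318 326 wood (np.int64(319), np.int64(325))
313 strip 336 336 wood (np.int64(319), np.int64(324))
317 strip 317 317 wood (np.int64(318), np.int64(324))
321 strip 316 316 wood (np.int64(317), np.int64(323))
325 strip 315 323 wood (np.int64(316), np.int64(322))
329 strip 315 315 wood (np.int64(317), np.int64(321))
grip 5 [523.72951514 -87.79325      5.        ] 124.40356374809562 -11.154032372111207
grip 30 [523.25724614 -88.00310237  30.        ] 124.82667044897052 -11.017594810739237
```

View pics/tc.png

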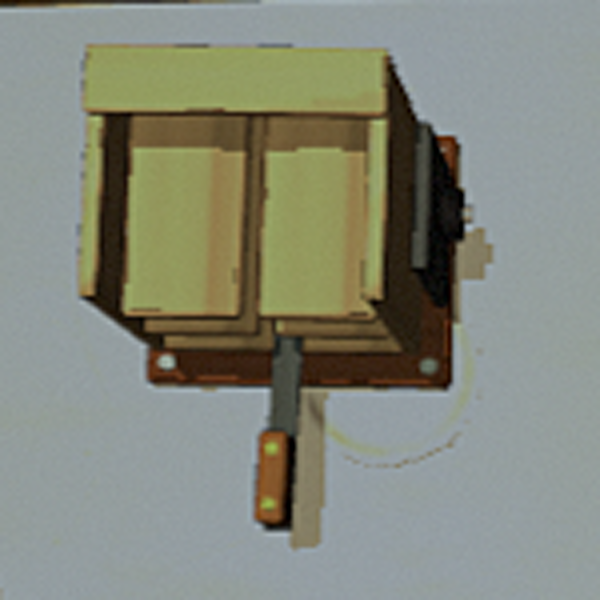

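View pics/sc.png

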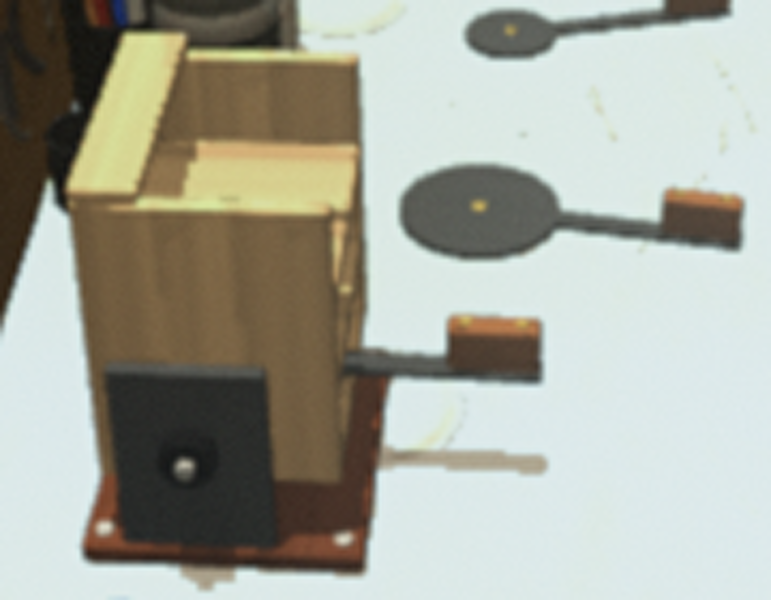

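Top crop: the wall fronts are at (80–95,295) and (370–383,298), the ledge gap is at about x=252, and the stored grip's brass dots are at (270,448) and (268,503). Side crop: the wall front corners are at (333,210) and (358,60), and the stored dots are at (465,320) and (521,322).

Run:
```python
from h import *
t=load("top0.pkl");s=load("side0.pkl")
T=lambda x,y:(150+x/4-.375,140+y/4-.375)
k=771/180
S=lambda x,y:(230+x/k-.38,210+y/k-.38)
for n,a,b in [("dot1",(270,448),(465,320)),("dot2",(268,503),(521,322)),("wall+y front out",(80,293),(333,212)),("wall-y front out",(383,299),(358,60)),
 ("bar +y front",(84,111),(133,192)),("bar -y front",(387,111),(184,42)),("bar +y back",(87,46),(70,190)),("bar -y back",(387,50),(127,33)),("base front+y",(149,383),(364,570))]:
    p,e=tri(t,T(*a),s,S(*b));print(n,p.round(1),"miss",e.round(1))
W=155
for z in (155,160,165,170): 
    a=onz(t,*T(80,293),z);b=onz(t,*T(383,299),z);print(z,a.round(1),b.round(1),np.linalg.norm(a-b))
```

```text
dot1 [650.1 102.5  89.5] miss 0.3
dot2 [624.3 103.4  89.3] miss 0.2
wall+y front out [704.4 166.4 192.6] miss 2.7
wall-y front out [700.4  36.2 189.2] miss 0.4
bar +y front [785.  164.1 199.7] miss 1.3
bar -y front [781.5  33.1 196.8] miss 0.6
bar +y back [812.6 163.  200.1] miss 1.3
bar -y back [807.7  32.5 201.1] miss 0.2
base front+y [695.2 178.8   5.7] miss 1.2
155 [713.2 176.1 155. ] [707.3  40.6 155. ] 135.55195397397804
160 [712.2 174.8 160. ] [706.3  40.  160. ] 134.9150748282345
165 [711.2 173.5 165. ] [705.3  39.3 165. ] 134.27819568249092
170 [710.3 172.2 170. ] [704.4  38.7 170. ] 133.64131653674735
```

```bash
python3 -m jog '[[0,0,0,-15,-15,0,-1],[0,0,0,-30,-30,0,-1],[0,0,0,-33,-33,0,-1],[0,0,0,-33,-33,0,-1],[0,0,0,-33,-33,0,-1]]'; python3 -m jog '[[0,0,0,-33,-33,0,-1],[0,0,0,-33,-33,0,-1],[0,0,0,-33,-33,0,-1],[0,0,0,-33,-33,0,-1],[0,0,0,-33,-33,0,-1]]'
```

```text
time: 0.6
tool_pos: [276.3, 388.6, 204.6]
tcp_rot: [-180.0, -0.0, 162.3]
ft_force: [1.4, 0.1, 0.2]
finger_gap: 85.8
grip_force: 0.0
time: 1.1
tool_pos: [383.3, 181.2, 205.0]
tcp_rot: [180.0, 0.0, 162.3]
ft_force: [0.9, 0.8, 0.1]
finger_gap: 85.4
grip_force: 0.0
```

```bash
python3 -m jog '[[0,0,0,-33,-33,0,-1],[0,0,0,-33,-33,0,-1],[0,0,0,-33,-33,0,-1],[0,0,0,-33,-33,0,-1],[0,0,0,-33,-33,0,-1]]'; python3 -m jog '[[0,0,0,-30,-30,0,-1],[0,0,-3.4,-15,-15,0,-1],[0,0,-3.3,0,0,0,-1],[0,0,0,0,0,0,-1]]'
```

```text
time: 1.6
tool_pos: [490.1, -26.4, 204.9]
tcp_rot: [180.0, -0.0, 162.2]
ft_force: [1.1, 0.2, 0.2]
finger_gap: 85.3
grip_force: 0.0
time: 2.0
tool_pos: [518.7, -81.8, 204.4]
tcp_rot: [180.0, -0.1, 168.9]
ft_force: [0.1, 0.7, 0.9]
finger_gap: 85.4
grip_force: 0.0
```

```bash
python3 -m jog '[[0,0,0,-5.7,-5.2,20,-1],[0,0,0,0,0,35,-1],[0,0,0,0,0,40,-1],[0,0,0,0,0,35,-1],[0,0,0,0,0,20,-1]]'; python3 -m jog '[[0,0,0,0,0,10,-1],[0,0,0,0,0,0,-1],[0,0,0,0,0,0,-1]]'
python3 - <<'E'
from bench import r
from h import *
t=r.snapshot("top");p=t["pixels"]
cv2.imwrite("pics/g1.png",cv2.resize(p[200:400,230:430,::-1],(600,600),interpolation=cv2.INTER_CUBIC))
print(proj(t,[523.3,-88,30]),proj(t,r.sense()["tool_pos"]))
E
```

```text
time: 2.5
tool_pos: [521.1, -85.9, 51.6]
tcp_rot: [180.0, -0.3, 168.9]
ft_force: [-0.4, 1.2, 0.3]
finger_gap: 85.6
grip_force: 0.0
time: 2.8
tool_pos: [524.4, -87.2, 46.4]
tcp_rot: [-180.0, 0.1, 168.9]
ft_force: [0.4, 0.0, 0.1]
finger_gap: 85.4
grip_force: 0.0
(np.float64(320.5369724420238), np.float64(318.39181198438314)) (np.float64(320.14569900002743), np.float64(317.4062799230119))
```

View pics/g1.png

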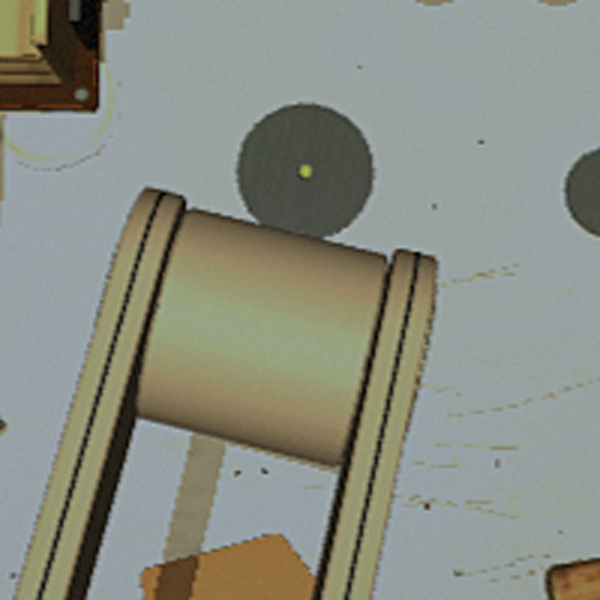

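The arm's wrist hides the grip from above. The disc is undisturbed at crop (305,171), and the fingers should straddle the grip, so I'm going down.

```bash
python3 -m jog '[[0,0,0,0.8,-1,20,-1],[0,0,0,0,0,15,-1],[0,0,0,0,0,8,-1],[0,0,0,0,0,0,-1],[0,0,0,0,0,0,0]]' 40; python3 -m jog '[[0,0,0,0,0,0,1],[0,0,0,0,0,0,1],[0,0,0,0,0,0,1],[0,0,0,0,0,0,1],[0,0,0,0,0,0,1]]' 100;python3 -m jog '[[0,0,0,0,0,0,1],[0,0,0,0,0,0,1],[0,0,0,0,0,0,1],[0,0,0,0,0,0,1],[0,0,0,0,0,0,1]]' 100
```

```text
time: 3.35
tool_pos: [522.8, -88.2, 2.5]
tcp_rot: [-180.0, 0.0, 168.9]
ft_force: [0.3, -0.6, 0.1]
finger_gap: 73.3
grip_force: 0.0
time: 3.85
tool_pos: [522.9, -88.2, 2.9]
tcp_rot: [-180.0, 0.0, 169.0]
ft_force: [-2.7, 0.8, 6.1]
finger_gap: 7.0
grip_force: 98.5
time: 4.35
tool_pos: [522.9, -88.2, 2.9]
tcp_rot: [-180.0, 0.0, 169.0]
ft_force: [-2.4, 0.9, 4.2]
finger_gap: 6.9
grip_force: 98.5
```

Run:
```python
from bench import r
from h import *
t=r.snapshot("side");p=t["pixels"]
u,v=map(int,proj(t,[523,-88,20]));print(u,v)
cv2.imwrite("pics/g2.png",cv2.resize(p[v-60:v+40,u-75:u+65,::-1],(784,560),interpolation=cv2.INTER_CUBIC))
```

```text
393 259
```

View pics/g2.png

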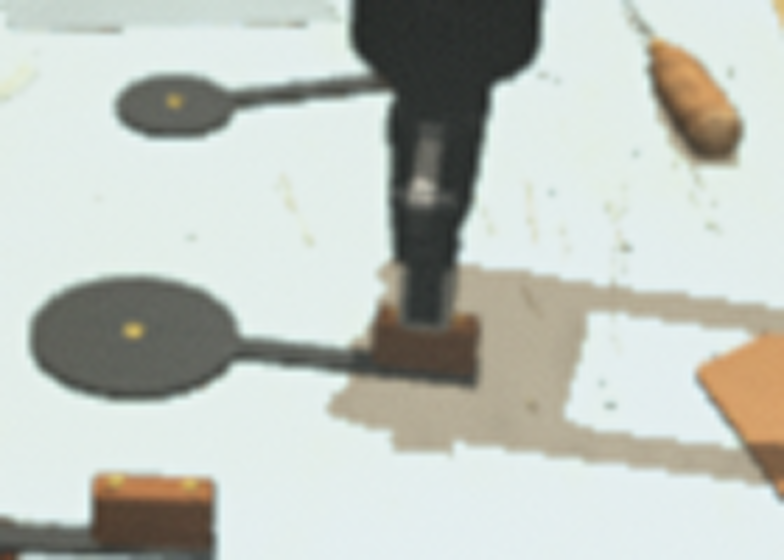

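The near finger seems to end at the grip's top edge, crop (430,325), and the gap reads 7 mm instead of 14. I'll test this with a small lift.

```bash
python3 -m jog '[[0,0,0,0,0,-10,1],[0,0,0,0,0,-20,1],[0,0,0,0,0,-20,1],[0,0,0,0,0,0,1],[0,0,0,0,0,0,1]]' 100
python3 - <<'E'
from bench import r
from h import *
t=r.snapshot("side");p=t["pixels"];pickle.dump(t,open("s3.pkl","wb"))
u,v=393,240
a=cv2.resize(p[v-60:v+40,u-75:u+65,::-1],(784,560),interpolation=cv2.INTER_CUBIC)
cv2.imwrite("pics/g3.png",a);s=r.sense();print(s["ft_force"],s["wrist_torque"])
E
```

```text
time: 4.9
tool_pos: [522.9, -88.2, 52.5]
tcp_rot: [-180.0, 0.1, 169.0]
ft_force: [0.2, 0.0, -1.4]
finger_gap: 6.2
grip_force: 98.7
[ 0.08849784  0.0893924  -0.87938092] [0.0234151  0.08609816 0.00806731]
```

View pics/g3.png

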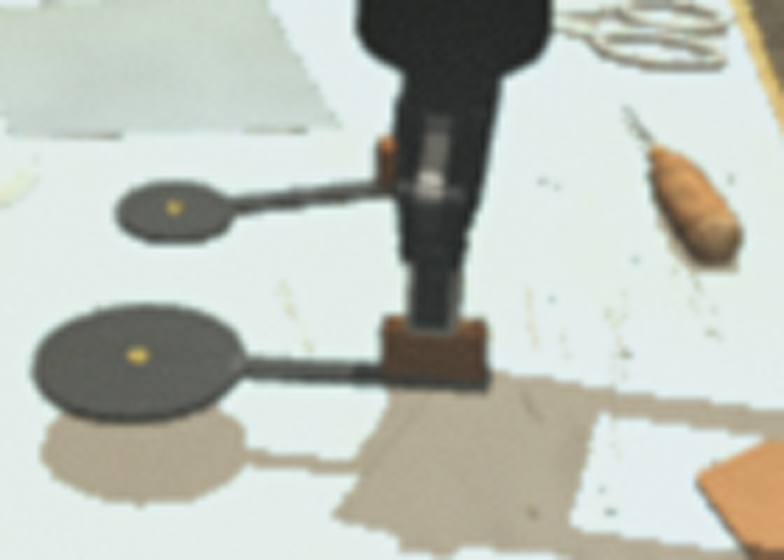

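The template is lifted, with the pads sunk into the wood as soft contact. The disc's brass dot has moved to crop (138,355). I'll compute the droop from the dot's rise against the grip's.

Run:
```python
from h import *
s=load("s3.pkl");t0=load("side0.pkl")
def z_of(v,p):
    from scipy.optimize import brentq
    return brentq(lambda z:proj(s,[p[0],p[1],z])[1]-v,-50,200)
def dot(im,r0,r1,c0,c1):
    hsv=cv2.cvtColor(im[r0:r1,c0:c1],cv2.COLOR_RGB2HSV);m=(hsv[...,1]>90)&(hsv[...,2]>110)
    y,x=np.where(m);return x.mean()+c0,y.mean()+r0,m.sum()
for n,im,r in(("before",t0["pixels"],(250,268)),("now",s["pixels"],(236,250))):
    d=dot(im,*r,332,354);print(n,d,"z",z_of(d[1],[645.8,-111.9]))
```

```text
before (np.float64(341.0), np.float64(257.5), np.int64(6)) z 9.09866104506595
now (np.float64(342.2857142857143), np.float64(243.0), np.int64(7)) z 50.60734263058412
```

```bash
python3 -m jog '[[0,0,0,0,0,-15,1],[0,0,0,0,0,-25,1],[0,0,0,5,15,-20,1],[0,0,0,8,30,-6,1],[0,0,0,8,32,0,1]]' 120; python3 -m jog '[[0,0,0,8,32,0,1],[0,0,0,8,32,0,1],[0,0,0,8,30,0,1],[0,0,0,4.4,18.6,0,1],[0,0,-3,0,0,0,1]]' 120;  python3 -m jog '[[0,0,-3,0,0,0,1],[0,0,-3.2,0,0,0,1],[0,-2,0,0,0,0,1],[0,-1.7,0,0,0,0,1],[0,0,0,0,0,0,1]]' 120
python3 - <<'E'
from bench import r
from h import *
for n in("side","top"):
    s=r.snapshot(n);pickle.dump(s,open(n+"4.pkl","wb"));cv2.imwrite("pics/%s4.png"%n,s["pixels"][:,:,::-1])
    u,v=map(int,proj(s,[636,103,120]));print(n,u,v)
    c=cv2.resize(s["pixels"][v-50:v+50,u-66:u+67,::-1],(399,300),interpolation=cv2.INTER_CUBIC)
    cv2.imwrite(f"pics/c4{n}.png",c)
a=np.hstack([cv2.imread("pics/c4side.png"),cv2.imread("pics/c4top.png")]);cv2.imwrite("pics/c4.png",a)
E
```

```text
time: 5.45
tool_pos: [517.5, -8.3, 120.2]
tcp_rot: [180.0, 0.1, 168.9]
ft_force: [0.3, 1.0, -0.9]
finger_gap: 4.5
grip_force: 120.0
time: 5.95
tool_pos: [509.7, 110.0, 118.2]
tcp_rot: [180.0, -0.1, 172.1]
ft_force: [0.0, 0.3, -1.2]
finger_gap: 4.8
grip_force: 119.2
time: 6.45
tool_pos: [509.6, 107.5, 118.1]
tcp_rot: [-180.0, 3.7, 178.2]
ft_force: [0.3, 0.2, -0.5]
finger_gap: 4.6
grip_force: 119.4
side 345 271
top 213 257
```

View pics/c4.png

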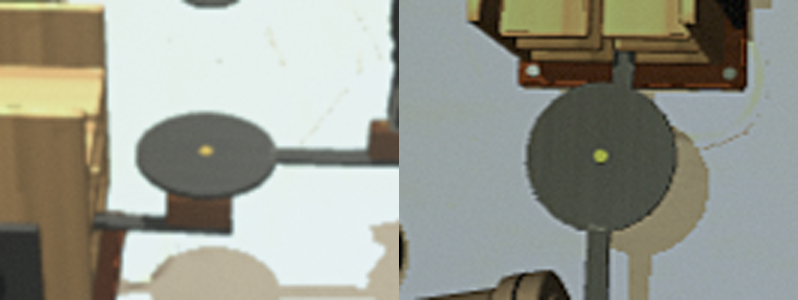

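Left, side view: the dot is at crop (206,150). Right, top view: the dot is at crop (201,156), with the disc just in front of the cassette. I'll triangulate it.

Run:
```python
from h import *
s=load("side4.pkl");t=load("top4.pkl")
S=lambda x,y:(279+x/3-.33,221+y/3-.33);T=lambda x,y:(147+x/3-.33,207+y/3-.33)
p,e=tri(t,T(201,156),s,S(206,150));print(p,e)
# yaw from top: strip mid near the disc and lower
im=t["pixels"];hsv=cv2.cvtColor(im,cv2.COLOR_RGB2HSV);g=((hsv[...,2]<125)&(hsv[...,1]<70))
for row in (288,292,296,300):
    x=np.where(g[row,195:235])[0]+195;print(row,x.min(),x.max(),onz(t,(x.min()+x.max())/2,row,120))
# same method at the start: bias check of dot height
t0=load("top0.pkl");s0=load("side0.pkl")
print(tri(t0,(331.2,256.8),s0,(341,257.5)))
```

```text
[632.58766704 102.798229   122.95324715] 0.9635027706866238
288 210 217 [580.09371903 103.3969931  120.        ]
292 209 216 [572.91770307 105.1772545  120.        ]
296 209 216 [565.71614928 105.1454558  120.        ]
300 200 216 [558.70357488 113.24572422 120.        ]
(array([ 645.7405378 , -111.84134958,    9.04801881]), np.float64(1.0301258332717362))
```

```bash
python3 -m jog '[[0,0,0,-10,0,0.65,1],[0,0,0,-15,0,1,1],[0,0,0,-15,0,1,1],[0,0,0,-15,0,1,1],[0,0,0,0,0,0,1]]'; python3 -m jog '[[0,0,0,-15,0,1,1],[0,0,0,-15,0,1,1],[0,0,0,-15,0,1,1],[0,0,0,-10,0,0.65,1],[0,0,0,0,0,0,1]]'
python3 - <<'E'
from bench import r
from h import *
L=[]
for n,w in(("side",[680,110,120]),("top",[680,100,120])):
    s=r.snapshot(n);u,v=map(int,proj(s,w));print(n,u,v)
    L.append(cv2.resize(s["pixels"][v-60:v+60,u-66:u+67,::-1],(399,360),interpolation=cv2.INTER_CUBIC))
cv2.imwrite("pics/c5.png",np.hstack(L))
E
```

```text
time: 7.05
tool_pos: [567.6, 105.3, 118.1]
tcp_rot: [-180.0, 3.7, 178.1]
ft_force: [-1.1, 0.1, 0.1]
finger_gap: 4.4
grip_force: 119.4
time: 7.55
tool_pos: [621.3, 103.7, 117.8]
tcp_rot: [-180.0, 3.7, 178.1]
ft_force: [0.2, 0.7, -1.2]
finger_gap: 4.4
grip_force: 119.3
side 322 273
top 215 233
```

View pics/c5.png

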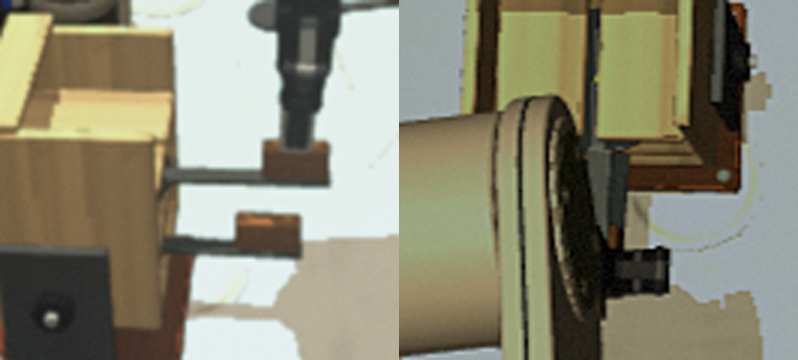

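The side view shows the disc inside the middle slot, with its grip at crop (295,163) level above the stored grip at (268,233). The top view shows the strip in line with the ledge gap. Next I lower it onto the ledges.

```bash
python3 -m jog '[[0,0,0,0.3,0,4,1],[0,0,0,0.3,0,4,1],[0,0,0,0,0,0,1]]'; python3 -m jog '[[0,0,0,0.1,0,2,1],[0,0,0,0,0,0,1]]'; python3 -m jog '[[0,0,0,0.1,0,1.5,1],[0,0,0,0,0,0,1]]'; python3 -m jog '[[0,0,0,0.1,0,1,1],[0,0,0,0,0,0,1]]'
```

```text
time: 7.95
tool_pos: [619.5, 103.9, 108.9]
tcp_rot: [-180.0, 3.6, 178.2]
ft_force: [0.2, -0.1, -2.5]
finger_gap: 4.7
grip_force: 119.0
time: 8.15
tool_pos: [620.3, 103.9, 107.7]
tcp_rot: [-180.0, 3.7, 178.2]
ft_force: [-0.5, -0.2, -0.8]
finger_gap: 4.5
grip_force: 119.1
time: 8.35
tool_pos: [620.5, 103.9, 106.3]
tcp_rot: [-180.0, 3.7, 178.1]
ft_force: [-0.4, 0.5, -1.5]
finger_gap: 4.7
grip_force: 119.2
time: 8.55
tool_pos: [620.5, 103.9, 105.3]
tcp_rot: [-180.0, 3.7, 178.2]
ft_force: [0.2, -0.1, -0.7]
finger_gap: 4.8
grip_force: 119.2
```

```bash
python3 -m jog '[[0,0,0,0.1,0,1,1],[0,0,0,0,0,0,1]]'; python3 -m jog '[[0,0,0,0.1,0,1,1],[0,0,0,0,0,0,1]]'; python3 -c "
from bench import r
print(r.sense()['wrist_torque'])"; python3 -m jog '[[0,0,0,0.1,0,1,1],[0,0,0,0,0,0,1]]';python3 -c "
from bench import r
print(r.sense()['wrist_torque'])"
```

```text
time: 8.75
tool_pos: [620.4, 103.9, 104.3]
tcp_rot: [180.0, 3.7, 178.2]
ft_force: [-0.5, 0.7, -1.4]
finger_gap: 4.9
grip_force: 119.5
time: 8.95
tool_pos: [620.4, 103.9, 103.3]
tcp_rot: [180.0, 3.7, 178.1]
ft_force: [0.3, 0.6, -1.1]
finger_gap: 4.5
grip_force: 120.3
[0.01627723 0.13629922 0.02364182]
time: 9.15
tool_pos: [620.4, 103.9, 102.4]
tcp_rot: [180.0, 3.7, 178.2]
ft_force: [0.5, -0.3, -1.1]
finger_gap: 4.5
grip_force: 121.2
[-0.02536151  0.12647098  0.04354974]
```

```bash
for i in 1; do :; done; python3 -m jog '[[0,0,0,0.1,0,1,1],[0,0,0,0,0,0,1]]'; python3 -c "
from bench import r
print(r.sense()['wrist_torque'])"; python3 -m jog '[[0,0,0,0.1,0,1,1],[0,0,0,0,0,0,1]]'
python3 - <<'E'
from bench import r
from h import *
print(r.sense()['wrist_torque'])
s=r.snapshot("side");pickle.dump(s,open("s6.pkl","wb"));u,v=345,270
cv2.imwrite("pics/c6.png",cv2.resize(s["pixels"][v-40:v+40,u-50:u+50,::-1],(750,600),interpolation=cv2.INTER_CUBIC))
E
```

```text
time: 9.35
tool_pos: [620.4, 103.9, 101.4]
tcp_rot: [180.0, 3.7, 178.1]
ft_force: [0.4, -0.2, 0.1]
finger_gap: 4.4
grip_force: 121.8
[-0.00861962  0.11974885 -0.00142818]
time: 9.55
tool_pos: [620.4, 103.9, 100.4]
tcp_rot: [180.0, 3.7, 178.1]
ft_force: [-0.0, 0.2, 0.4]
finger_gap: 4.9
grip_force: 122.3
[-0.01994591  0.15725726 -0.01967272]
```

View pics/c6.png

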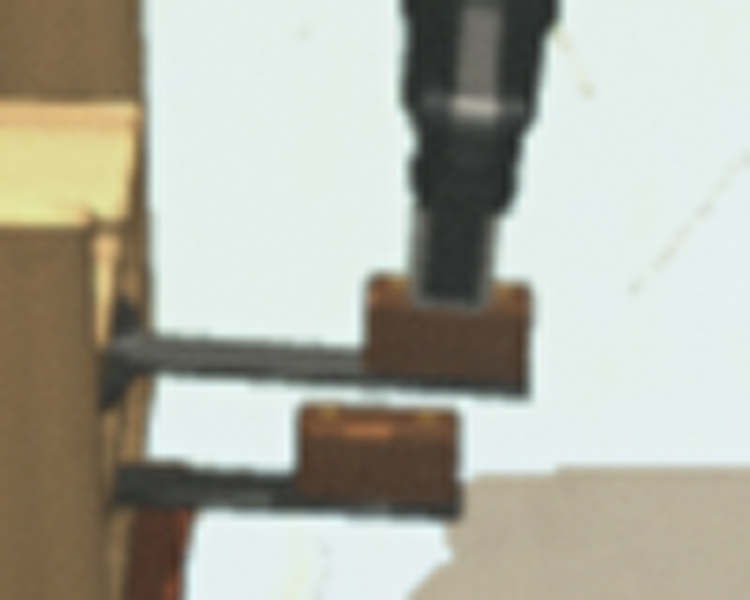

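The side crop shows the large grip's lower edge at (530,397), sloping relative to the stored one at (460,517). The disc is on the ledge and the grip end is about 4 mm low, so I'm raising and levelling it, then sliding it in.

```bash
python3 -m jog '[[0,0,0,-0.2,0,-2,1],[0,1.3,0,-0.1,0,-1.7,1],[0,0,0,0,0,0,1]]'; python3 -m jog '[[0,0,0,-3,0,0.1,1],[0,0,0,-3,0,0.1,1],[0,0,0,-3,0,0.1,1],[0,0,0,0,0,0,1]]'; python3 -m jog '[[0,0,0,-1.5,0,0.1,1],[0,0,0,0,0,0,1]]'; python3 -m jog '[[0,0,0,-1.5,0,0.1,1],[0,0,0,0,0,0,1]]'
```

```text
time: 9.9
tool_pos: [621.0, 103.9, 104.8]
tcp_rot: [180.0, 2.4, 178.1]
ft_force: [-0.7, -0.6, -1.2]
finger_gap: 4.9
grip_force: 121.0
time: 10.3
tool_pos: [629.9, 103.5, 104.2]
tcp_rot: [-180.0, 2.4, 178.1]
ft_force: [-0.3, -0.3, -1.5]
finger_gap: 4.2
grip_force: 121.3
time: 10.5
tool_pos: [631.0, 103.6, 104.2]
tcp_rot: [180.0, 2.4, 178.1]
ft_force: [-0.0, 0.1, 0.4]
finger_gap: 4.5
grip_force: 121.4
time: 10.7
tool_pos: [632.5, 103.5, 104.2]
tcp_rot: [180.0, 2.4, 178.1]
ft_force: [0.5, 0.3, -0.2]
finger_gap: 4.3
grip_force: 121.4
```

```bash
python3 -m jog '[[0,0,0,-1,0,0,1],[0,0,0,0,0,0,1]]'; python3 -m jog '[[0,0,0,-1,0,0,1],[0,0,0,0,0,0,1]]'; python3 -m jog '[[0,0,0,-1,0,0,1],[0,0,0,0,0,0,1]]'
```

```text
time: 10.9
tool_pos: [633.5, 103.5, 104.2]
tcp_rot: [180.0, 2.4, 178.1]
ft_force: [-0.5, -0.2, -1.0]
finger_gap: 4.8
grip_force: 121.4
time: 11.1
tool_pos: [634.5, 103.4, 104.3]
tcp_rot: [-180.0, 2.4, 178.1]
ft_force: [0.4, 0.6, -0.1]
finger_gap: 4.5
grip_force: 121.4
time: 11.3
tool_pos: [635.5, 103.4, 104.3]
tcp_rot: [-180.0, 2.4, 178.1]
ft_force: [-0.4, -0.4, -0.4]
finger_gap: 3.9
grip_force: 121.3
```

```bash
python3 -m jog '[[0,0,0,-1,0,0,1],[0,0,0,0,0,0,1]]'
```

```text
time: 11.5
tool_pos: [636.6, 103.4, 104.4]
tcp_rot: [-180.0, 2.4, 178.1]
ft_force: [0.5, 0.2, -0.9]
finger_gap: 4.4
grip_force: 121.3
```

```bash
python3 -m jog '[[0,0,0,-1,0,0,1],[0,0,0,0,0,0,1]]'; python3 -m jog '[[0,0,0,-1,0,0,1],[0,0,0,0,0,0,1]]'
python3 - <<'E'
from bench import r
from h import *
L=[]
for n,u,v in(("side",330,265),("top",218,225)):
    s=r.snapshot(n);pickle.dump(s,open(n+"7.pkl","wb"))
    L.append(cv2.resize(s["pixels"][v-60:v+60,u-50:u+50,::-1],(400,480),interpolation=cv2.INTER_CUBIC))
cv2.imwrite("pics/c7.png",np.hstack(L))
E
```

```text
time: 11.7
tool_pos: [637.6, 103.3, 104.4]
tcp_rot: [180.0, 2.4, 178.1]
ft_force: [-0.3, 0.6, -0.8]
finger_gap: 4.4
grip_force: 121.2
time: 11.9
tool_pos: [638.5, 103.3, 104.4]
tcp_rot: [-180.0, 2.4, 178.1]
ft_force: [-0.3, 0.2, -0.5]
finger_gap: 4.4
grip_force: 121.2
```

View pics/c7.png

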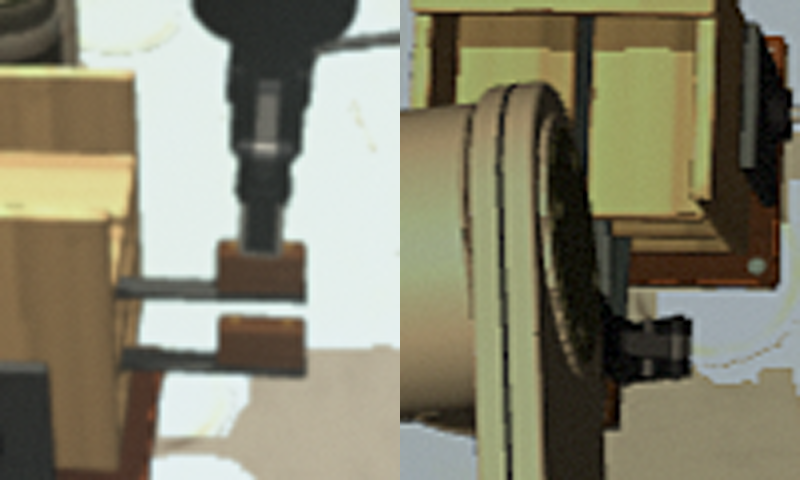

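The side view shows both grips lined up at columns 218–305 and level. There's no contact with the back yet, so I keep pushing in 1 mm steps.

```bash
python3 -m jog '[[0,0,0,-1,0,0,1],[0,0,0,0,0,0,1]]'; python3 -m jog '[[0,0,0,-1,0,0,1],[0,0,0,0,0,0,1]]'
```

```text
time: 12.2
tool_pos: [639.4, 103.3, 104.4]
tcp_rot: [-180.0, 2.4, 178.1]
ft_force: [-1.3, -0.8, -0.8]
finger_gap: 4.6
grip_force: 121.2
time: 12.4
tool_pos: [639.8, 103.4, 104.3]
tcp_rot: [180.0, 2.3, 178.2]
ft_force: [-4.9, 0.2, 1.0]
finger_gap: 4.4
grip_force: 122.6
```

Run:
```python
from h import *
t=load("top7.pkl");s=load("side7.pkl")
# disc seen through the upper ledge gap, top view: dark grey pixels along the gap
hsv=cv2.cvtColor(t["pixels"],cv2.COLOR_RGB2HSV)
for row in range(164,206,2): print(row,[tuple(int(a) for a in hsv[row,c]) for c in range(211,217)])
for z in (105,):
    for x in (795,800,805): print(x,proj(t,[x+0,98,z+3]))
```

```text
164 [(34, 97, 165), (35, 99, 167), (35, 99, 167), (35, 100, 168), (35, 100, 166), (35, 100, 166)]
166 [(35, 96, 173), (35, 99, 173), (35, 99, 173), (35, 98, 172), (35, 104, 172), (34, 99, 173)]
168 [(13, 161, 49), (12, 158, 50), (13, 155, 51), (14, 175, 51), (11, 151, 54), (13, 167, 49)]
170 [(17, 133, 92), (17, 140, 51), (47, 46, 39), (80, 19, 40), (85, 38, 40), (19, 109, 68)]
172 [(20, 142, 77), (20, 106, 48), (30, 55, 37), (30, 19, 40), (98, 28, 36), (19, 110, 72)]
174 [(18, 142, 79), (17, 107, 43), (45, 26, 39), (54, 32, 40), (90, 38, 34), (17, 128, 98)]
176 [(17, 140, 73), (22, 103, 37), (36, 33, 39), (60, 28, 45), (80, 51, 30), (18, 130, 96)]
178 [(19, 136, 114), (22, 90, 31), (47, 44, 41), (50, 19, 41), (95, 57, 27), (25, 107, 140)]
180 [(17, 138, 111), (30, 28, 27), (60, 26, 39), (47, 45, 40), (107, 89, 20), (23, 127, 135)]
182 [(17, 151, 103), (40, 26, 30), (54, 31, 41), (60, 25, 41), (100, 32, 24), (25, 114, 136)]
184 [(17, 143, 105), (48, 49, 26), (66, 31, 41), (60, 25, 41), (80, 35, 22), (26, 112, 137)]
186 [(17, 146, 98), (75, 34, 30), (50, 38, 40), (75, 29, 35), (18, 98
[... 363 characters left out ...]
(19, 118, 108), (31, 100, 155)]
196 [(18, 106, 48), (45, 57, 36), (48, 31, 41), (99, 53, 34), (20, 115, 111), (31, 95, 159)]
198 [(20, 53, 43), (45, 36, 42), (54, 30, 42), (103, 70, 33), (23, 112, 134), (31, 96, 168)]
200 [(11, 66, 31), (36, 64, 40), (60, 24, 42), (81, 58, 31), (24, 102, 138), (31, 93, 168)]
202 [(34, 163, 25), (18, 83, 37), (45, 13, 39), (98, 70, 29), (25, 98, 138), (31, 95, 169)]
204 [(25, 103, 42), (28, 124, 33), (50, 46, 33), (100, 73, 21), (24, 116, 136), (32, 98, 170)]
795 (np.float64(218.0054159471249), np.float64(173.89429147908132))
800 (np.float64(218.01354661631953), np.float64(171.3067742548012))
805 (np.float64(218.0216667179767), np.float64(168.72262006061123))
```

The disc is against the back: it stopped at x = 639.8 with −4.9 N. Releasing, then withdrawing upward.

```bash
python3 -m jog '[[0,0,0,0,0,0.4,1],[0,0,0,0,0,0,1],[0,0,0,0,0,0,0.8],[0,0,0,0,0,0,0.5],[0,0,0,0,0,0,0]]' 20; python3 -m jog '[[0,0,0,0,0,0,0],[0,0,0,0,0,0,0],[0,0,0,0,0,0,0]]'; python3 -m jog '[[0,0,0,0,0,-5,0],[0,0,0,0,0,-15,0],[0,0,0,1,0,-25,0],[0,0,0,10,0,-35,0],[0,0,0,20,0,-35,0]]';  python3 -m jog '[[0,0,0,40,0,-20,0],[0,0,0,45,0,0,0],[0,0,0,45,0,0,0],[0,0,0,45,0,0,0],[0,0,0,0,0,0,0]]'
python3 - <<'E'
from bench import r
from h import *
L=[]
for n,u,v in(("side",330,265),("top",218,225)):
    s=r.snapshot(n);pickle.dump(s,open(n+"8.pkl","wb"))
    L.append(cv2.resize(s["pixels"][v-60:v+60,u-50:u+50,::-1],(400,480),interpolation=cv2.INTER_CUBIC))
cv2.imwrite("pics/c8.png",np.hstack(L))
E
```

```text
time: 12.9
tool_pos: [641.1, 103.2, 104.4]
tcp_rot: [180.0, 2.5, 178.1]
ft_force: [0.3, -0.1, 0.1]
finger_gap: 34.5
grip_force: 0.0
time: 13.2
tool_pos: [640.6, 103.2, 104.2]
tcp_rot: [-180.0, 2.4, 178.1]
ft_force: [0.5, 0.7, 0.1]
finger_gap: 42.8
grip_force: 0.0
time: 13.7
tool_pos: [604.8, 104.2, 219.9]
tcp_rot: [180.0, 2.5, 178.1]
ft_force: [-0.7, -0.3, 1.1]
finger_gap: 42.9
grip_force: 0.0
time: 14.2
tool_pos: [424.5, 110.4, 230.7]
tcp_rot: [180.0, 2.4, 178.2]
ft_force: [0.2, -0.2, 0.2]
finger_gap: 42.5
grip_force: 0.0
```

View pics/c8.png

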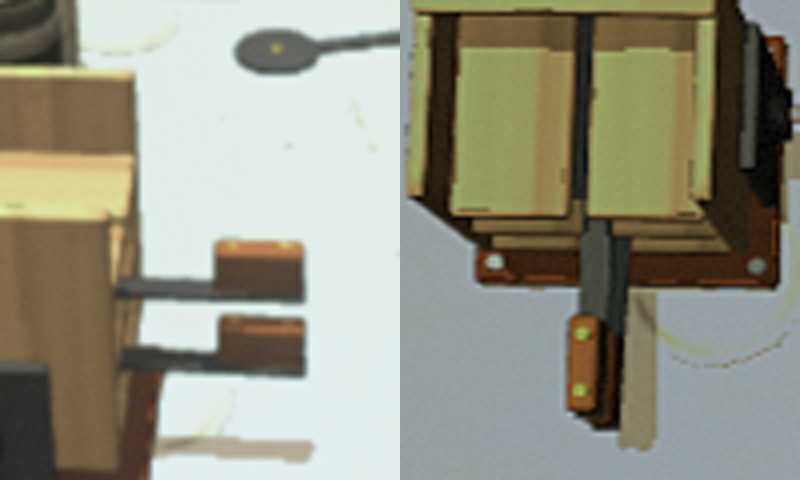

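Both grips now stick straight out of the front, level and one above the other: the large one's dots are at (232,244) and (290,244) in the side view, and (582,334) and (580,391) in the top view. A quick pose check before handing in.

Run:
```python
from h import *
s=load("side8.pkl");t=load("top8.pkl")
S=lambda x,y:(280+x/4-.375,205+y/4-.375);T=lambda x,y:(168+(x-400)/4-.375,165+y/4-.375)
a,e=tri(t,T(582,334),s,S(232,244));b,f=tri(t,T(580,391),s,S(290,244));print(a,e,b,f,(a+b)/2)
print("yaw",np.degrees(np.arctan2(*(a-b)[[1,0]])))
```

```text
[650.89390198 101.82800161 133.89642959] 0.0020360786491087496 [623.99044522 102.51724196 134.81090487] 2.001373872959599 [637.4421736  102.17262178 134.35366723]
yaw -1.4675410316358748
```

```bash
python3 -c "
from bench import r
print(r.hand_in())"
```

```text
the job is handed in; nothing more can be done
None
```

The large template is in the middle slot, resting level on the ledges and against the back, with its grip pointing straight out. I released it, left the small and stored templates where they were, and handed the job in at about 14 s; no verdict came back.

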